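# Raise the fume hood window to its working height

## Robot

A 7-joint arm with a two-finger parallel gripper is mounted at the origin on a cart in front of the work surface, level with it; the furniture and walls round the work are solid. World frame = base frame: x ahead of the robot, y to its left, z up, the work surface at z = 0. Lengths are in m, angles in degrees, forces in N, time in s.
With the tool pointing down it reaches from about 0.425 to 0.875 m from the base axis. Payload 4.7 kg.
Tool frame: the origin (TCP) lies on the centre line of the jaws, within the pads' length; the fingertips stand env.nose_length ahead of it and the grasp point (between the pads) lies 8 mm behind it (env.nose_length is the distance from the TCP to the fingertips, in m); y points along the fingers, z is the direction in which the jaws open and shut, and the axes are right-handed (so a half turn about y gives the same grasp; the last joint's range is limited). The gripper opens to 87 mm and grips with 3 to 60 N. Pads are 19 mm wide; open, the fingers measure 117 mm over their backs; the gripper's body (75 mm by 190 mm) begins 51 mm behind the grasp point.
Start: joints at [67.443, 18.392, -4.016, 83.108, 1.295, 78.541, -3.26], TCP at [0.258, -0.597, 0.234] pointing down, gripper open.
Joint ranges: [-163.93, 163.93], [-17.29, 119.83], [-79.2, 71.16], [3.27, 140.29], [-89.18, 269.18], [5.43, 117.66], [-154.24, 154.24]. Speed limits (degrees/s): [147.25, 147.25, 180, 180, 180, 180, 180].

## Interface

Orientations are given as [roll, pitch, yaw] about the fixed x, y, z axes, in that order (R = Rz(yaw) Ry(pitch) Rx(roll)).
In Python, from cell import env, read_camera, camera_info, job, models gives the robot as it stands.
- The arm moves only by the tool move_arm, never from a script. Its argument "moves" is a list of rows, each a list of 6 numbers: the shift along the tool's x, y, z in mm, then the turn, a rotation vector about the tool's x, y, z in degrees. In form: [[x, y, z, ax, ay, az], ...]. A call has 1 to 20 rows; each row is the pose to reach, as a shift and turn from the pose commanded when the call began, along the tool's axes at that moment; what a row does not reach only later rows make up. A row lasts 1/12 s, in which the tool goes at most 41.7 mm and 7.16 degrees, less where a joint would pass 70% of its speed; a pose out of reach is approached as far as the arm can. A call with a gripper value outside its range is refused whole. "claw" is the finger opening in mm, from 0 to 87, set as the call begins (left out, the last holds). The fingers move at their own pace and stop on an object; "newtons" is the grip in N (left out, the last holds). Time passes only in rows, so rows that repeat a pose let the fingers close. It gives the time, the measured TCP pose, the force and the opening at its end, in the units of the state.
- env.get_obs(): the state, without advancing time (a new reading comes with each control period).
- read_camera(name): name is "scene" or "top"; returns (picture, depth): 480x640x3 uint8, red, green, blue; 480x640 float32, m along the optical axis (not along the pixel's ray), 0 where there is no reading.
- camera_info(name): a dict with "fx", "fy", "cx", "cy" (pixels), "R" (3x3) and "t" (3): a world point X has camera coordinates R X + t. Camera axes: x right, y down, z forward; pixel columns grow to the right and rows downward; lengths in m; the calibration is good to about 2 mm. A picture is of the moment at which its call begins. camera_info takes no time and is no camera call.
- job.sign_off(): hands the job in, once; it reports no verdict.
Trained networks look in the newest picture that a camera, given by its name, has taken for a name from the list of things; names that differ only in an ending like _2 or _b are one class to them, and where a whole thing is asked for, a point or a joint stands for the part that bears it (a point fixed in the world has none). Each returns a list of dicts, best first, with "score" (0 to 1); they miss things now and then, are a little off and sometimes report something else, mostly with a low value. They report only what shows in the picture. A call takes as long as a camera call.
- models.spot_in(target, camera): "point" ([x, y, z] in m, in world coordinates, good to about 4 mm: the middle of the surface that is visible of it).
- models.cut_out(target, camera): "mask" (480x640 bool, what is visible of it).
The state is a dict: "time_s": time; "qpos": joint angles; "joint_velocities": joint speeds; "effort": joint torques, N m; "tool_pos": TCP position; "tool_rot": TCP orientation; "force": force on the tool from outside, world axes, zero at the start; "wrist_torque": the same for the moment, N m; "grip_width": finger opening in m.
Only numpy, scipy, OpenCV 4.12 (cv2) and the standard library are available. Lean on these libraries where they do the work, as an engineer would, in place of code of your own. Each camera call takes 0.05 s, during which the arm holds its last target.

## Task

The small fume hood has two sliding windows side by side: open the one in front of the white mortar by pushing it up with the fingertips from beneath its lip, until the front edge of the lip is level with the tip of the pointer on the post beside it, then take the hand away. Only push, do not pinch the lip; leave the other window as it is, leave both pointers where they are, and do not pick up or disturb anything that stands in the hood or on the worktop.

Things in the scene. Friction and masses are not known exactly. Their poses are not given: they have to be found in the camera images.
- hood: Fixed fume hood, 470 wide, 185 deep, 430 mm high; place and yaw vary. Origin at worktop height, foot of the middle post; x into the hood, y to the left, z up. 20 mm posts at y = -220, 0, 220 mm; windows 198 mm wide centred at y = +110 (left), -110 (right). Posts, windows lean 15 deg back: they slide along (0.259, 0, 0.966). Floor 12 mm thick, reaching 20 mm in front of the origin.
- window_left (a joint): Travel in m of the left window up its sloping posts, 0 = lowest, 0.16 = upper stop. Counterweighted: it stays wherever it is left; pushing it up takes about 7 to 9 N along the slide, down 2 to 4 N.
- window_left_edge (a point): Middle of the front edge of the left window's lip, on the centre line of the 12 mm thick round bead that ends the lip (bead and lip 170 mm long, ledge behind it 8 mm thick with a 6 mm cover strip on top). 45 mm in front of the pane, 33 mm in front of the posts; 119 mm above the worktop at joint 0. Own z: slide direction; x: square to the pane, into the hood. Free space below.
- pointer_left_tip (a point): Tip of the small black pointer on the outer post (y = +220 mm in the hood frame) beside the left window, marking its working height: a 26 mm wide clip with a 10 mm cone aimed at the window, 3 mm beside the lip's end; clip and screw reach 31 mm in front of the post's centre line. Same axes as the window's edge point.
- pointer_left (a joint): Height in m of the left pointer along its post, on the same scale as joint window_left: the lip's front bead is level with the pointer when both values are equal. Clamped; it needs 15 N to shift.
- window_right (a joint): Travel in m of the right window up its sloping posts, 0 = lowest, 0.16 = upper stop. Counterweighted: it stays wherever it is left; pushing it up takes about 7 to 9 N along the slide, down 2 to 4 N.
- window_right_edge (a point): Middle of the front edge of the right window's lip, on the centre line of the 12 mm thick round bead that ends the lip (bead and lip 170 mm long, ledge behind it 8 mm thick with a 6 mm cover strip on top). 45 mm in front of the pane, 33 mm in front of the posts; 119 mm above the worktop at joint 0. Own z: slide direction; x: square to the pane, into the hood. Free space below.
- pointer_right_tip (a point): Tip of the small black pointer on the outer post (y = -220 mm in the hood frame) beside the right window, marking its working height: a 26 mm wide clip with a 10 mm cone aimed at the window, 3 mm beside the lip's end; clip and screw reach 31 mm in front of the post's centre line. Same axes as the window's edge point.
- pointer_right (a joint): Height in m of the right pointer along its post, on the same scale as joint window_right: the lip's front bead is level with the pointer when both values are equal. Clamped; it needs 15 N to shift.
- mortar: Small white porcelain mortar (bowl), 73 mm diameter, 42 mm high, standing in one of the hood's two bays, behind its window. Origin: centre of its underside.
- bottle: Amber screw-cap bottle, 68 mm diameter, 145 mm high, standing in the hood's other bay. Origin: centre of its underside.
- petri_dish: Bystander: open glass dish, 90 mm diameter, 14 mm high, on the worktop. Origin: centre of its underside.
- rubber_bung: Bystander: black rubber bung, 32 mm diameter, 26 mm high, on the worktop. Origin: centre of its underside.
- vial: Bystander: small screw vial, 30 mm diameter, 58 mm high, on the worktop. Origin: centre of its underside.
- glass_stopper: Bystander: glass stopper, 30 mm diameter, 32 mm high, on the worktop. Origin: centre of its underside.
- small_bottle: Bystander: small screw-cap bottle, 48 mm diameter, 85 mm high, on the worktop. Origin: centre of its underside.
- weigh_boat: Bystander: square weighing boat, 79 x 79 x 12 mm, on the worktop. Origin: centre of its underside.

How it is judged (in metres and radians):
On the way:
1. the fingers push against the lip of the window in front of the mortar (((y of mortar in the frame of hood above 0 m and (contact force between the fingers and window_left_c0 above 1 N or contact force between the fingers and window_left_c1 above 1 N)) or (y of mortar in the frame of hood below 0 m and (contact force between the fingers and window_right_c0 above 1 N or contact force between the fingers and window_right_c1 above 1 N)))), for 0.1 s.
At the end, for the whole second after the job is handed in: The front edge of the lip of the window in front of the mortar is level with its pointer's tip within 7 mm along the slide and at rest (under 5 mm/s); the other window is within 8 mm of where it was, both pointers within 6 mm, and every loose thing within 20 mm (((y of mortar in the frame of hood above 0 m and z of window_left_edge in the frame of pointer_left_tip between -0.007 and 0.007 m and velocity of joint window_left between -0.005 and 0.005 m/s and distance of window_right_edge from where it was at the start of the episode below 0.008 m) or (y of mortar in the frame of hood below 0 m and z of window_right_edge in the frame of pointer_right_tip between -0.007 and 0.007 m and velocity of joint window_right between -0.005 and 0.005 m/s and distance of window_left_edge from where it was at the start of the episode below 0.008 m)) and distance of each of mortar, bottle, petri_dish, rubber_bung, vial, glass_stopper, small_bottle, weigh_boat from where it was at the start of the episode below 0.02 m and distance of each of pointer_left_tip, pointer_right_tip from where it was at the start of the episode below 0.006 m); the robot touches nothing.
It fails at once if the lip is pinched: the fingers press on its top and its underside at once (((contact force between the fingers and window_left_c0 above 1 N or contact force between the fingers and window_left_c1 above 1 N) and contact force between the fingers and window_left_c2 above 1 N) or ((contact force between the fingers and window_right_c0 above 1 N or contact force between the fingers and window_right_c1 above 1 N) and contact force between the fingers and window_right_c2 above 1 N)).
It fails at once if the other window is moved by more than 8 mm ((y of mortar in the frame of hood above 0 m and distance of window_right_edge from where it was at the start of the episode above 0.008 m) or (y of mortar in the frame of hood below 0 m and distance of window_left_edge from where it was at the start of the episode above 0.008 m)).
It fails at once if a pointer is shifted by more than 6 mm (distance of any of pointer_left_tip, pointer_right_tip from where it was at the start of the episode above 0.006 m).
It fails at once if something standing in the hood or on the worktop is moved or lifted by more than 20 mm (distance of any of mortar, bottle, petri_dish, rubber_bung, vial, glass_stopper, small_bottle, weigh_boat from where it was at the start of the episode above 0.02 m).
It also fails if it takes over 38 s, if anything falls off the work surface, if the arm or the gripper's body presses on something with over 40 N, if the wrist force passes 120 N, or if a joint passes its speed limit or range.

## Working session

There is one attempt and no reset: what is moved stays moved. The work goes in short steps, Python scripts to look and compute and a tool call to move; the robot and the scene stay as the last step left them, time stands still between calls to the robot, and variables do not carry over. Pictures are saved under pics/ and viewed, and the job is handed in when it is done.

Besides the shell and the picture viewer there is one more tool, called after "Emit:" by a JSON object that holds its "op" and its "data". move_arm: Moves the arm, as the interface text tells. Its arguments: {"type":"object","properties":{"moves":{"type":"array","items":{"type":"array","items":{"type":"number"}}},"claw":{"type":"number"},"newtons":{"type":"number"}},"required":["moves"]}

```bash
ls; mkdir -p pics; python3 - <<'E'
from cell import env, read_camera, camera_info, job, models
import cv2, numpy as np
for n in("scene","top"):
    p,d=read_camera(n); cv2.imwrite(f"pics/{n}0.png",p[:,:,::-1]); np.save(f"{n}_d0.npy",d)
    c=camera_info(n); print(n,c["fx"],c["cx"],c["cy"],np.round(c["R"],3).tolist(),np.round(c["t"],3))
    print(-np.array(c["R"]).T@c["t"])
o=env.get_obs()
print({k:np.round(v,3).tolist() for k,v in o.items()}, env.nose_length)
E
```

```text
pics
scene 501.6282956423584 317.2106129003156 238.63613146468083 [[0.518, -0.855, -0.023], [-0.401, -0.219, -0.89], [0.755, 0.471, -0.456]] [-0.244  0.295  0.579]
[-0.19222421 -0.41663828  0.52102226]
top 604.6633326070303 320.76919315649627 241.23979760511125 [[0.01, -1.0, 0.006], [-0.987, -0.011, -0.162], [0.162, -0.004, -0.987]] [-0.005  0.525  1.495]
[0.27579244 0.00677423 1.55985534]
{'time_s': 0.1, 'qpos': [67.442, 18.435, -4.017, 83.167, 1.296, 78.541, -3.26], 'joint_velocities': [-0.018, -0.149, -0.027, -0.202, 0.075, -0.068, 0.022], 'effort': [-0.0, -49.257, -0.406, -31.34, -0.064, 0.039, 0.0], 'tool_pos': [0.258, -0.596, 0.233], 'tool_rot': [-90.097, -0.006, -156.631], 'force': [0.13, -1.597, -0.407], 'wrist_torque': [0.017, 0.012, -0.042], 'grip_width': 0.087} 0.011
```

View pics/scene0.png

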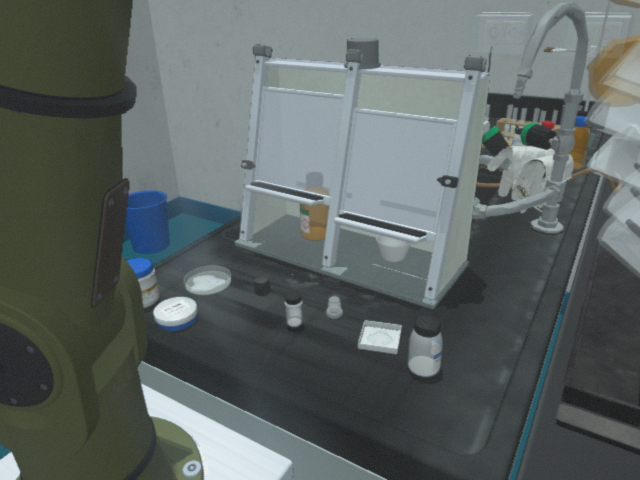

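View pics/top0.png

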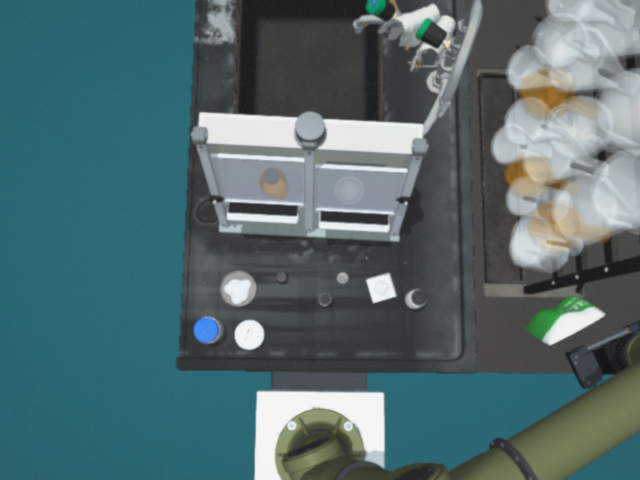

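The mortar shows behind the right window, with its lip around scene px (385,228) and its pointer at (447,181). The amber bottle is behind the left window.

```bash
cat > h.py <<'E'
import numpy as np
from cell import env, read_camera, camera_info, job, models
def unproj(n,u,v,z):
    c=camera_info(n);R=np.array(c["R"]);t=np.array(c["t"])
    p=np.array([(u-c["cx"])/c["fx"]*z,(v-c["cy"])/c["fy"]*z,z]); return R.T@(p-t)
def proj(n,X):
    c=camera_info(n);p=np.array(c["R"])@np.asarray(X)+np.array(c["t"])
    return np.array([c["fx"]*p[0]/p[2]+c["cx"],c["fy"]*p[1]/p[2]+c["cy"]])
E
python3 - <<'E'
from h import *
import cv2
for n in("scene","top"):
  p,d=read_camera(n); np.save(f"{n}_d.npy",d); cv2.imwrite(f"pics/{n}_raw.png",p[:,:,::-1])
  for t in ["hood","window_left_edge","window_right_edge","pointer_left_tip","pointer_right_tip","mortar","bottle","petri_dish","rubber_bung","vial","glass_stopper","small_bottle","weigh_boat"]:
    print(n,t,[(np.round(r["point"],3).tolist(),round(r["score"],2)) for r in models.spot_in(t,n)[:3]])
im=cv2.imread("pics/scene_raw.png")[130:310,225:485]; cv2.imwrite("pics/s_crop.png",cv2.resize(im,None,fx=3,fy=3,interpolation=cv2.INTER_CUBIC))
im=cv2.imread("pics/top_raw.png")[110:250,185:440]; cv2.imwrite("pics/t_crop.png",cv2.resize(im,None,fx=3,fy=3,interpolation=cv2.INTER_CUBIC))
print(env.get_obs()["time_s"])
E
```

```text
scene hood [([0.621, -0.013, 0.221], 0.72)]
scene window_left_edge [([0.628, 0.136, 0.233], 0.94)]
scene window_right_edge [([0.612, -0.086, 0.21], 0.79), ([0.6, 0.247, 0.179], 0.26)]
scene pointer_left_tip []
scene pointer_right_tip [([0.59, -0.189, 0.224], 0.7)]
scene mortar [([0.642, -0.07, 0.034], 0.73), ([0.624, -0.012, 0.218], 0.72)]
scene bottle [([0.641, 0.109, 0.057], 0.61)]
scene petri_dish [([0.415, -0.153, 0.006], 0.6), ([0.407, 0.219, 0.004], 0.56)]
scene rubber_bung [([0.43, 0.094, 0.017], 0.83)]
scene vial [([0.368, -0.016, 0.04], 0.64), ([0.625, -0.012, 0.217], 0.25)]
scene glass_stopper [([0.428, -0.062, 0.022], 0.57)]
scene small_bottle [([0.364, -0.244, 0.055], 0.81)]
scene weigh_boat [([0.414, -0.152, 0.003], 0.96), ([0.625, 0.133, 0.229], 0.72), ([0.641, 0.109, 0.059], 0.25)]
top hood [([0.635, 0.031, 0.243], 0.95)]
top window_left_edge [([0.62, 0.141, 0.214], 0.73)]
top window_right_edge [([0.603, -0.076, 0.198], 0.61), ([0.434, -0.052, 0.028], 0.57)]
top pointer_left_tip []
top pointer_right_tip [([0.592, -0.184, 0.23], 0.62)]
top mortar []
top bottle []
top petri_dish [([0.408, 0.216, 0.003], 0.57), ([0.379, -0.01, 0.058], 0.32)]
top rubber_bung [([0.434, 0.108, 0.025], 0.51)]
top vial [([0.38, -0.006, 0.058], 0.47)]
top glass_stopper []
top small_bottle [([0.38, -0.231, 0.079], 0.73)]
top weigh_boat [([0.413, -0.154, 0.001], 0.93), ([0.383, -0.015, 0.061], 0.49)]
1.5
```

View pics/s_crop.png

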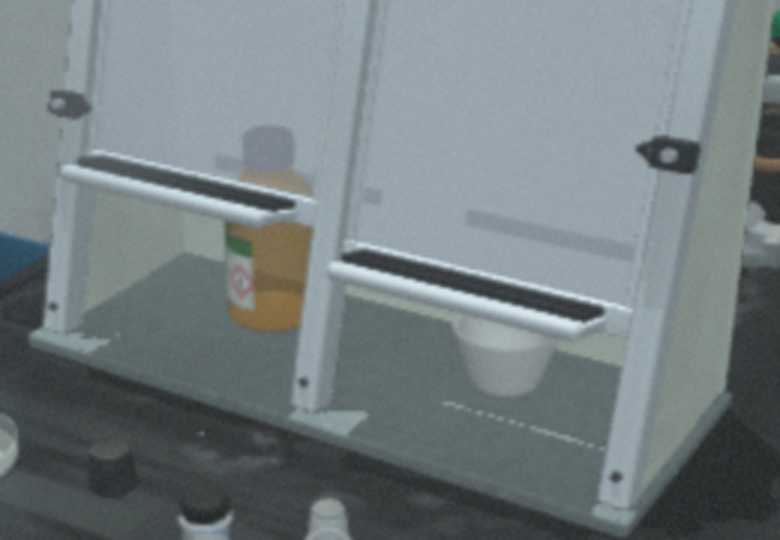

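View pics/t_crop.png

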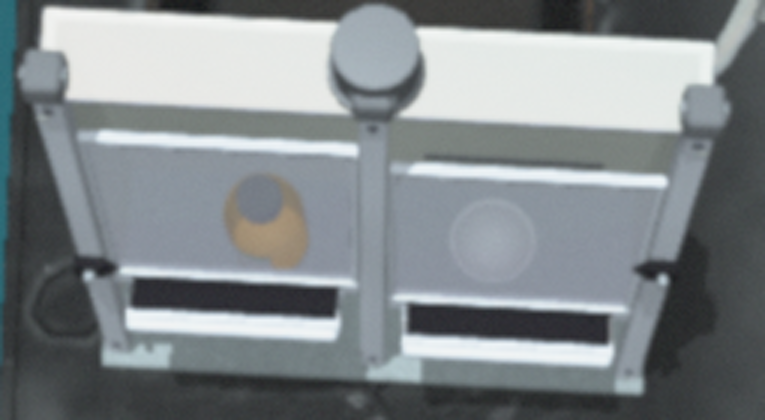

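```bash
cat > fit.py <<'E'
from h import *
from scipy.optimize import least_squares
s=np.array([np.sin(np.radians(15)),0,np.cos(np.radians(15))]); n=np.array([s[2],0,-s[0]])
S=lambda u,v:("scene",np.array([225+u/3,130+v/3])); T=lambda u,v:("top",np.array([185+u/3,110+v/3]))
obs=[("b",25,'L',S(262,216)),("b",195,'L',S(64,172)),("b",-25,'R',S(332,268)),("b",-195,'R',S(580,329)),
("b",195,'L',T(127,321)),("b",25,'L',T(338,332)),("b",-25,'R',T(403,349)),("b",-195,'R',T(612,357)),
("t",198,'L',S(91,104)),("t",-198,'R',S(638,152)),("t",198,'L',T(118,268)),("t",-198,'R',T(635,269)),
("f",235,'',S(30,336)),("f",-235,'',S(625,524)),("f",235,'',T(103,360)),("f",-235,'',T(643,387))]
def hood2w(p,X):
    c,si=np.cos(p[2]),np.sin(p[2]); return np.array([p[0]+c*X[0]-si*X[1],p[1]+si*X[0]+c*X[1],X[2]])
def pt(p,k,y,w):
    x0,y0,ps,qL,qR,pL,pR,f,e=p; y=y/1000
    a=(0.119-s[0]*e)/s[2]
    if k=="f": return np.array([-.02,y,.012])
    q={"bL":qL,"bR":qR,"tL":pL,"tR":pR}[k+w]
    X=s*(a+q)-n*(e if k=="b" else f); X=X.copy(); X[1]=y; return X
def res(p):
    r=[]
    for k,y,w,(cam,uv) in obs: r+=list(proj(cam,hood2w(p,pt(p,k,y,w)))-uv)
    r+=[(p[8]-.038)/.005*1,(p[7]-.02)/.01]
    return np.array(r)
if __name__=="__main__":
    o=least_squares(res,[.6,0.03,0,.07,.05,.1,.1,.02,.038],loss="soft_l1",x_scale=.01)
    p=o.x; print(np.round(p,4),"yaw",np.degrees(p[2])); r=res(p)
    for i,ob in enumerate(obs): print(ob[:3],ob[3][0],np.round(r[2*i:2*i+2],1))
    np.save("p.npy",p)
    J=o.jac; print("sd",np.round(np.sqrt(np.diag(np.linalg.inv(J.T@J))),4))
    for k,y,w in [("b",-110,'R'),("b",-25,'R'),("b",-195,'R'),("t",-198,'R')]: print(k,y,np.round(hood2w(p,pt(p,k,y,w)),4))
E
python3 fit.py; python3 - <<'E'
from h import *
d=np.load("scene_d.npy")
for u,v in [(332,268),(400,285),(450,297),(500,309),(560,324),(645,152),(675,155)]:
    U,V=225+u/3,130+v/3; print(u,v,np.round(unproj("scene",U,V,d[int(round(V)),int(round(U))]),3))
d=np.load("top_d.npy")
for u,v in [(420,350),(500,354),(590,357),(640,269),(655,269)]:
    U,V=185+u/3,110+v/3; print(u,v,np.round(unproj("top",U,V,d[int(round(V)),int(round(U))]),3))
E
```

```text
[ 0.5648  0.03   -0.0425  0.0261  0.0056  0.0701  0.1079  0.0199  0.0458] yaw -2.4366060491945647
('b', 25, 'L') scene [1.6 0.8]
('b', 195, 'L') scene [ 0.  -0.8]
('b', -25, 'R') scene [-0.9 -0.5]
('b', -195, 'R') scene [1.2 0.7]
('b', 195, 'L') top [-0.4  0.1]
('b', 25, 'L') top [0.4 0.2]
('b', -25, 'R') top [-0.5 -0.7]
('b', -195, 'R') top [0.2 0.4]
('t', 198, 'L') scene [-0.2  0.2]
('t', -198, 'R') scene [-0.4 -0.2]
('t', 198, 'L') top [ 0.3 -0.6]
('t', -198, 'R') top [-0.7  0.2]
('f', 235, '') scene [-0.4 -1.6]
('f', -235, '') scene [ 1.6 -0.7]
('f', 235, '') top [-0.6  0.8]
('f', -235, '') top [0.  1.3]
sd [0.0021 0.0008 0.0054 0.0023 0.0019 0.0022 0.0019 0.0026 0.0024]
b -110 [ 0.5461 -0.0793  0.1245]
b -25 [0.5497 0.0056 0.1245]
b -195 [ 0.5425 -0.1642  0.1245]
t -198 [ 0.5938 -0.1694  0.2166]
332 268 [0.544 0.    0.127]
400 285 [ 0.541 -0.048  0.127]
450 297 [ 0.542 -0.081  0.127]
500 309 [ 0.537 -0.115  0.129]
560 324 [ 0.538 -0.152  0.128]
645 152 [ 0.587 -0.176  0.22 ]
675 155 [ 0.585 -0.194  0.222]
420 350 [ 0.546 -0.009  0.132]
500 354 [ 0.543 -0.073  0.136]
590 357 [ 0.542 -0.145  0.131]
640 269 [ 0.593 -0.174  0.222]
655 269 [ 0.591 -0.184  0.23 ]
```

```bash
cat >> h.py <<'E'
from scipy.spatial.transform import Rotation as Ro
def target_R(theta,psi,sg):
    t,p=np.radians([theta,psi]); y=np.array([np.cos(t)*np.cos(p),np.cos(t)*np.sin(p),-np.sin(t)])
    z=sg*np.array([-np.sin(p),np.cos(p),0]); return np.c_[np.cross(y,z),y,z]
def row(pos,R,pos0=None,R0=None):
    o=env.get_obs()
    if R0 is None: R0=Ro.from_euler("xyz",o["tool_rot"],degrees=True).as_matrix(); pos0=np.array(o["tool_pos"])
    d=R0.T@(np.array(pos)-pos0)*1000
    return np.round(d,1), np.round(Ro.from_matrix(R0.T@R).as_rotvec(degrees=True),2)
E
python3 - <<'E'
from h import *
d=np.load("top_d.npy"); c=camera_info("top")
v,u=np.mgrid[0:480,0:640]; z=d
P=np.stack([(u-c["cx"])/c["fx"]*z,(v-c["cy"])/c["fy"]*z,z],-1)
W=(P-np.array(c["t"]))@np.array(c["R"])
ok=d>0
print("cols y from -.05 down; rows x; max z cm")
ys=np.arange(-.1,-.75,-.05)
print("      ",[round(y,2) for y in ys])
for x in np.arange(.2,.65,.05):
    print(round(x,2),[int(100*W[...,2][m].max()) if (m:=ok&(abs(W[...,0]-x)<.025)&(abs(W[...,1]-y)<.025)).any() else None for y in ys])
o=env.get_obs(); print(o["time_s"],o["tool_rot"])
for sg in(1,-1):
  for th in (20,90): print(sg,th,row([.42,-.08,.3],target_R(th,-2.4,sg)))
E
```

```text
cols y from -.05 down; rows x; max z cm
       [np.float64(-0.1), np.float64(-0.15), np.float64(-0.2), np.float64(-0.25), np.float64(-0.3), np.float64(-0.35), np.float64(-0.4), np.float64(-0.45), np.float64(-0.5), np.float64(-0.55), np.float64(-0.6), np.float64(-0.65), np.float64(-0.7)]
0.2 [4, 4, 4, 4, 4, 67, 67, 67, 34, 39, 30, -2, None]
0.25 [3, 4, 3, 3, 4, 4, 4, 65, 63, 47, 40, -1, -2]
0.3 [0, 1, 1, 0, 1, 4, 4, -1, -1, 47, 45, 34, -1]
0.35 [1, 1, 8, 9, 1, 4, 4, -1, -1, 6, 8, 8, 7]
0.4 [1, 1, 8, 9, 1, 4, 80, 0, 56, 56, 23, 10, 3]
0.45 [2, 1, 1, 0, 1, 78, 81, 69, 62, 56, -2, 0, -2]
0.5 [0, 1, 0, 1, 1, 78, 81, 2, 0, None, None, -2, -1]
0.55 [13, 13, 13, 1, 1, 70, 82, 77, 0, None, None, None, -2]
0.6 [27, 27, 32, 1, 1, 79, 82, 68, 62, 59, None, None, None]
1.5 [-8.99963417e+01 -1.05952440e-03 -1.56632903e+02]
1 20 (array([-353.8,  -66.5, -410. ]), array([  90.4 , -129.1 ,  -20.67]))
1 90 (array([-353.8,  -66.5, -410. ]), array([ 0.0000e+00, -1.5423e+02,  1.0000e-02]))
-1 20 (array([-353.8,  -66.5, -410. ]), array([15.72, 22.46, 68.76]))
-1 90 (array([-353.8,  -66.5, -410. ]), array([-0.  , 25.77,  0.  ]))
```

```bash
python3 - <<'E'
from h import *
print(row([.29,-.33,.30],target_R(90,-2.4,-1)))
E
```

```text
(array([-135.3,  -66.4, -232.1]), array([-0.  , 25.77,  0.  ]))
```

Emit:
{"op": "move_arm", "data": {"moves": [[-20, -20, -35, 0, 4, 0], [-40, -40, -70, 0, 8, 0], [-60, -66, -105, 0, 12, 0], [-80, -66, -140, 0, 16, 0], [-100, -66, -170, 0, 20, 0], [-118, -66, -200, 0, 23, 0], [-135, -66, -232, 0, 26, 0], [-135, -66, -232, 0, 26, 0], [-135, -66, -232, 0, 26, 0]], "claw": 0, "newtons": 20}}

```text
time_s: 2.25
tool_pos: [0.2903, -0.3288, 0.3004]
tool_rot: [-89.9, 0.0, 177.6]
force: [-0.4, -1.7, -0.3]
grip_width: 0.0352
```

```bash
python3 - <<'E'
from h import *
print(env.get_obs()["qpos"])
for th in (90,60,40,20): print(row([.45,-.08,.30],target_R(th,-2.4,-1)))
E
```

```text
[ 57.83338039  -8.72717617 -11.2977711  104.61805624  -1.64696443
  83.82056142 -45.58108446]
(array([-1.491e+02, -1.000e-01, -2.553e+02]), array([-0.13, -0.02, -0.04]))
(array([-1.491e+02, -1.000e-01, -2.553e+02]), array([-1.400e-01,  2.000e-02,  2.996e+01]))
(array([-1.491e+02, -1.000e-01, -2.553e+02]), array([-1.300e-01,  4.000e-02,  4.996e+01]))
(array([-1.491e+02, -1.000e-01, -2.553e+02]), array([-0.13,  0.07, 69.96]))
```

Emit:
{"op": "move_arm", "data": {"moves": [[-15, 0, -30, 0, 0, 6], [-30, 0, -60, 0, 0, 12], [-45, 0, -90, 0, 0, 18], [-62, 0, -120, 0, 0, 24], [-80, 0, -150, 0, 0, 30], [-97, 0, -180, 0, 0, 36], [-112, 0, -205, 0, 0, 42], [-125, 0, -225, 0, 0, 48], [-138, 0, -240, 0, 0, 54], [-149, 0, -255, 0, 0, 60], [-149, 0, -255, 0, 0, 66], [-149, 0, -255, 0, 0, 70], [-149, 0, -255, 0, 0, 70], [-149, 0, -255, 0, 0, 70]]}}

```text
time_s: 3.42
tool_pos: [0.5315, -0.1125, 0.1891]
tool_rot: [-101.8, 51.1, 171.5]
force: [0.2, 0.5, 0.5]
grip_width: 0.0
```

```bash
python3 - <<'E'
from h import *
import cv2
print(env.get_obs()["qpos"],env.get_obs()["time_s"])
for n in("scene","top"):
    p,d=read_camera(n); cv2.imwrite(f"pics/{n}1.png",p[:,:,::-1])
E
```

```text
[ 50.88949499 -17.10071031 -23.24764121 140.29613357 -79.86713905
  31.95956522  -3.59456797] 3.4167
```

View pics/scene1.png

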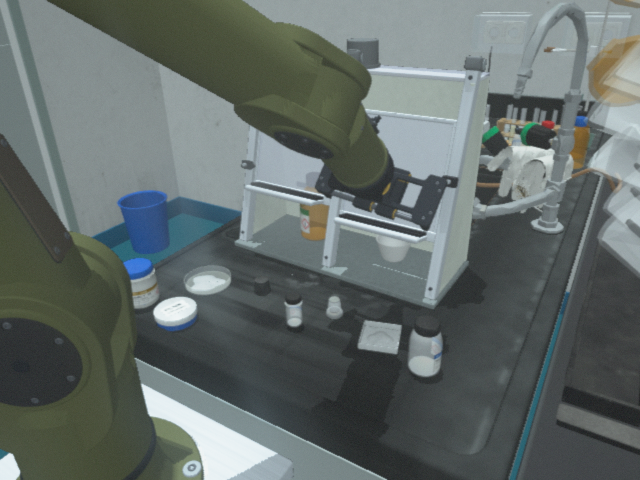

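View pics/top1.png

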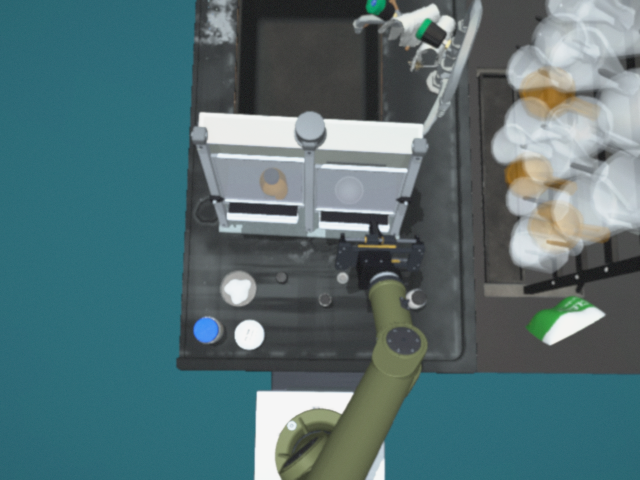

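```bash
cat > fk.py <<'E'
import numpy as np, itertools
from scipy.optimize import least_squares
from scipy.spatial.transform import Rotation as Ro
def Rz(a): return Ro.from_euler("z",a,degrees=True).as_matrix()
def Ry(a): return Ro.from_euler("y",a,degrees=True).as_matrix()
def fk(q,k,sg):
    h,L1,L2,L3,a,b,a6=k[:7]; s1,s3,s5,s7=sg
    e=np.array
    R=Rz(s1*q[0]); p=e([0,0,h]); R=R@Ry(q[1]); p=p+R@e([0,0,L1]); R=R@Rz(s3*q[2]); p=p+R@e([a,0,0]); R=R@Ry(q[3]); p=p+R@e([b,0,L2])
    R=R@Rz(s5*q[4])@Ry(q[5]); p=p+R@e([a6,0,L3]); R=R@Rz(s7*q[6]); return p,R
E
python3 - <<'E'
from h import *; from fk import *
import json
o=env.get_obs()
D=[([67.442,18.435,-4.017,83.167,1.296,78.541,-3.26],[.258,-.597,.234],[-90.0,0,-156.633]),
([57.83338039,-8.72717617,-11.2977711,104.61805624,-1.64696443,83.82056142,-45.58108446],[.2903,-.3288,.3004],[-89.9,0,177.6]),
(o["qpos"].tolist(),o["tool_pos"].tolist(),o["tool_rot"].tolist())]
json.dump(D,open("D.json","w"))
best=[]
for sg in itertools.product([1,-1],repeat=4):
    # orientation: const tool rot
    Rs=[fk(d[0],[0]*7,sg)[1] for d in D]; Rm=[Ro.from_euler("xyz",d[2],degrees=True).as_matrix() for d in D]
    C=[a.T@b for a,b in zip(Rs,Rm)]
    er=max(np.degrees(Ro.from_matrix(C[0].T@c).magnitude()) for c in C)
    best.append((er,sg,np.round(C[0],2).tolist()))
best.sort(key=lambda x:x[0])
for b in best[:3]: print(b)
sg=best[0][1]
f=lambda k:np.concatenate([ (fk(d[0],k,sg)[0]-d[1]) for d in D]+[[(k[4])*.02,(k[5])*.02,(k[6])*.02]])
r=least_squares(f,[.3,.4,.4,.2,0,0,0]); print(np.round(r.x,3),np.round(r.fun,4))
E
```

```text
(np.float64(0.14206376879172986), (-1, -1, -1, -1), [[0.0, -0.0, -1.0], [-1.0, 0.0, -0.0], [0.0, 1.0, -0.0]])
(np.float64(41.463888770539654), (-1, 1, -1, -1), [[-0.13, 0.0, -0.99], [-0.99, 0.04, 0.13], [0.04, 1.0, -0.01]])
(np.float64(57.21675229732465), (1, 1, 1, -1), [[0.8, -0.0, 0.6], [0.6, 0.0, -0.8], [0.0, 1.0, 0.0]])
[ 0.212  0.464  0.483  0.345 -0.002 -0.024 -0.027] [ 0.023   0.012   0.0011  0.0203  0.0176 -0.0014 -0.0001  0.0006  0.0002
 -0.     -0.0005 -0.0005]
```

```bash
python3 - <<'E'
import re
s=open("fk.py").read()
s=s.replace("h,L1,L2,L3,a,b,a6=k[:7]","h,L1,L2,L3,a,b,a6,c1,c2,c3=k[:10]").replace("e([0,0,L1])","e([0,c1,L1])").replace("e([a,0,0])","e([a,c2,0])").replace("e([a6,0,L3])","e([a6,c3,L3])")
open("fk.py","w").write(s)
E
python3 - <<'E'
from fk import *
import json
D=json.load(open("D.json")); sg=(-1,)*4
for reg in (.003,.02):
  f=lambda k:np.concatenate([ (fk(d[0],k,sg)[0]-d[1]) for d in D]+[k[4:]*reg, (k[:4]-[.25,.42,.42,.28])*reg])
  r=least_squares(f,[.3,.4,.4,.2,0,0,0,0,0,0]); print(np.round(r.x,3),np.round(r.fun[:9],4))
np.save("k.npy",r.x)
E
```

```text
[ 0.249  0.473  0.508  0.362 -0.004  0.    -0.007 -0.    -0.021 -0.005] [-0. -0. -0.  0.  0. -0. -0.  0.  0.]
[ 0.242  0.468  0.485  0.367  0.003 -0.014 -0.022 -0.006 -0.004 -0.016] [-0.0003 -0.     -0.0001  0.0003  0.0002  0.0001 -0.     -0.     -0.    ]
```

```bash
cat > ik.py <<'E'
from fk import *
from h import target_R
k=np.load("k.npy"); sg=(-1,)*4
C=np.array([[0,0,-1],[-1,0,0],[0,1,0.]])
lo=np.array([-163.93,-17.29,-79.2,3.27,-89.18,5.43,-154.24]);hi=np.array([163.93,119.83,71.16,140.29,269.18,117.66,154.24])
def ik(pos,R,q0):
    def f(q):
        p,A=fk(q,k,sg); return np.concatenate([(p-pos)*10,Ro.from_matrix((A@C).T@R).as_rotvec()*2,(q-q0)*1e-4])
    r=least_squares(f,np.clip(q0,lo+1,hi-1),bounds=(lo+.5,hi-.5)); p,A=fk(r.x,k,sg)
    return r.x,1000*np.linalg.norm(p-pos),np.degrees(Ro.from_matrix((A@C).T@R).magnitude())
E
python3 - <<'E'
from ik import *
q0=np.array([20,0,0,110,0,50,-85.])
for sgn in(-1,):
 for psi in(-8,-2.4,10,20):
  for th in(40,45,50,55,60):
   R=target_R(th,psi,sgn); f=R[:,1]; fin=np.array([.553,-.08,.108])
   out=[]
   for P in (fin-f*.1,fin,fin+[.0265,0,.099]):
     q,e,a=ik(P,R,q0); out.append((round(e,1),round(a,1),np.round(q).astype(int).tolist()))
   print(psi,th,out)
E
```

```text
-8 40 [(np.float64(43.3), np.float64(11.9), [23, -17, -11, 140, -32, 20, -58]), (np.float64(5.8), np.float64(4.5), [66, -11, -60, 140, -89, 6, -9]), (np.float64(0.0), np.float64(0.0), [31, -15, -26, 139, -26, 6, -70])]
-8 45 [(np.float64(39.9), np.float64(7.4), [13, -17, -7, 140, -5, 19, -88]), (np.float64(0.7), np.float64(0.3), [76, -15, -68, 140, -89, 11, -11]), (np.float64(0.0), np.float64(0.0), [17, -14, -12, 136, 0, 13, -94])]
-8 50 [(np.float64(28.1), np.float64(6.3), [11, -17, -6, 136, -1, 27, -93]), (np.float64(0.0), np.float64(0.0), [50, -8, -45, 140, -22, 6, -73]), (np.float64(0.0), np.float64(0.0), [16, -12, -11, 132, 0, 21, -94])]
-8 55 [(np.float64(15.5), np.float64(4.2), [11, -17, -6, 133, 0, 33, -93]), (np.float64(0.0), np.float64(0.0), [16, -5, -11, 137, 4, 13, -97]), (np.float64(0.0), np.float64(0.0), [15, -11, -10, 127, 1, 28, -94])]
-8 60 [(np.float64(3.8), np.float64(1.1), [11, -17, -6, 131, 0, 37, -93]), (np.float64(0.0), np.float64(0.0), [14, -4, -9, 133, 3, 21, -96]), (np.float64(0.0), np.float64(0.0), [14, -8, -9, 123, 1, 35, -94])]
-2.4 40 [(np.float64(33.6),
[... 2480 characters left out ...]
float64(0.0), np.float64(0.0), [10, -8, 11, 128, -51, 34, -12])]
20 50 [(np.float64(0.0), np.float64(0.0), [7, -17, 19, 135, -38, 38, -19]), (np.float64(0.0), np.float64(0.0), [18, -2, 2, 133, -59, 29, -1]), (np.float64(0.0), np.float64(0.0), [11, -8, 8, 125, -41, 36, -23])]
20 55 [(np.float64(0.0), np.float64(0.0), [6, -15, 16, 131, -29, 41, -29]), (np.float64(0.0), np.float64(0.0), [17, -2, 1, 131, -45, 30, -16]), (np.float64(0.0), np.float64(0.0), [12, -6, 5, 122, -32, 40, -33])]
20 60 [(np.float64(0.0), np.float64(0.0), [9, -13, 10, 127, -24, 44, -36]), (np.float64(0.0), np.float64(0.0), [17, -1, -1, 128, -33, 32, -29]), (np.float64(0.0), np.float64(0.0), [14, -5, 1, 119, -25, 43, -40])]
```

```bash
python3 - <<'E'
from ik import *
from h import *
q0=env.get_obs()["qpos"]
R=target_R(70,12,-1); print(ik(np.array([.47,-.07,.30]),R,q0)); print(row([.47,-.07,.30],R)); print(row([.48,-.11,.25],R))
R0=Ro.from_euler("xyz",env.get_obs()["tool_rot"],degrees=True).as_matrix(); print(R0)
E
```

```text
(array([ 18.06373658, -16.79      ,  -5.33071316, 113.93347772,
       -10.85237961,  66.21751618, -62.20813315]), np.float64(2.8870544451403597), np.float64(1.373533046856704))
(array([ -40.9, -111.3,  -59. ]), array([ -0.79, -13.89, -32.54]))
(array([-12. , -76.3, -12.8]), array([ -0.79, -13.89, -32.54]))
[[-0.61720537  0.78676666  0.00746725]
 [ 0.09734155  0.08577367 -0.99154803]
 [-0.78075742 -0.61126189 -0.12952506]]
```

Emit:
{"op": "move_arm", "data": {"moves": [[0, -15, 0, 0, 0, 0], [0, -30, 0, 0, 0, 0], [0, -30, 0, 0, 0, 0]]}}

```text
time_s: 3.77
tool_pos: [0.5217, -0.125, 0.1955]
tool_rot: [-102.6, 50.9, 171.3]
force: [0.4, -0.0, 0.4]
grip_width: 0.0002
```

```bash
python3 - <<'E'
from ik import *
from h import *
o=env.get_obs(); print(o["qpos"],o["tool_pos"])
R=target_R(70,12,-1); print(row([.48,-.07,.30],R))
E
```

```text
[ 40.09651895 -17.16604936 -10.34483363 140.19270267 -73.80589536
  32.21111788  -6.22980912] [ 0.52171992 -0.12504387  0.19553907]
(array([-49.9, -91.4, -69.6]), array([  0.  , -13.61, -32.23]))
```

Emit:
{"op": "move_arm", "data": {"moves": [[-10, -20, -15, 0, -3, -7], [-25, -45, -35, 0, -6, -14], [-40, -70, -55, 0, -10, -21], [-50, -91, -70, 0, -13.6, -28], [-50, -91, -70, 0, -13.6, -32], [-50, -91, -70, 0, -13.6, -32], [-50, -91, -70, 0, -13.6, -32]]}}

```text
time_s: 4.35
tool_pos: [0.4837, -0.0681, 0.3085]
tool_rot: [-89.4, 20.6, -167.7]
force: [1.0, 0.6, 0.8]
grip_width: 0.0005
```

```bash
python3 - <<'E'
from ik import *
from h import *
o=env.get_obs(); print(o["qpos"],o["tool_pos"]); print(fk(o["qpos"],k,sg)[0])
R=target_R(70,12,-1); print(row([.48,-.07,.30],R))
E
```

```text
[ 22.65245557 -17.1807867   -9.88025423 112.93705889 -11.9781486
  65.3679337  -61.89037601] [ 0.48368762 -0.0680837   0.3084855 ]
[ 0.48514472 -0.0675075   0.31375572]
(array([6.7, 6.5, 1. ]), array([-0.52,  0.26, -0.56]))
```

```bash
python3 - <<'E'
from ik import *
from h import *
o=env.get_obs(); q=o["qpos"]
b=np.array([.547,-.06,.125])
for th,psi in((55,12),(57,14),(58,12)):
  R=target_R(th,psi,-1); f=R[:,1]; u=np.cross([0,0,1],0*f)+np.array([-f[2]*np.cos(np.radians(psi)),-f[2]*np.sin(np.radians(psi)),np.cos(np.radians(th))])
  qq=q
  for P in (b+9e-3*f-.024*u-.08*f, b+9e-3*f-.024*u,b+9e-3*f-.0155*u,b+9e-3*f-.0155*u+[.0265,0,.099]):
    qq,e,a=ik(P,R,qq); print(th,psi,np.round(P,3),round(e,1),round(a,1),np.round(qq),row(P,R))
E
```

```text
55 12 [ 0.488 -0.073  0.169] 4.2 1.2 [ 24. -17.  -6. 135. -34.  36. -37.] (array([ 45.8, 131.4,   3.9]), array([-0.48,  0.33, 14.44]))
55 12 [ 0.533 -0.063  0.104] 0.0 0.0 [ 20.  -6.  -8. 136. -41.  22. -31.] (array([ 25.9, 208.9,   3.2]), array([-0.48,  0.33, 14.44]))
55 12 [ 0.54  -0.062  0.109] 0.0 0.0 [ 20.  -6.  -8. 135. -40.  23. -33.] (array([ 17.7, 206.8,   3.3]), array([-0.48,  0.33, 14.44]))
55 12 [ 0.566 -0.062  0.208] 0.0 0.0 [ 24. -11. -11. 126. -28.  35. -47.] (array([-41.3, 123.2,   9.8]), array([-0.48,  0.33, 14.44]))
57 14 [ 0.49  -0.074  0.171] 0.0 0.0 [ 20. -17.  -3. 134. -29.  37. -39.] (array([ 43.6, 130. ,   5.9]), array([-1.39, -1.47, 12.45]))
57 14 [ 0.532 -0.064  0.104] 0.0 0.0 [ 17.  -5.  -4. 135. -36.  25. -34.] (array([ 26.4, 208.1,   3.8]), array([-1.39, -1.47, 12.45]))
57 14 [ 0.539 -0.062  0.109] 0.0 0.0 [ 17.  -5.  -5. 134. -35.  26. -35.] (array([ 18.1, 206.3,   3.6]), array([-1.39, -1.47, 12.45]))
57 14 [ 0.566 -0.062  0.208] 0.0 0.0 [ 20. -10.  -7. 124. -25.  38. -47.] (array([-40.9, 122.8,  10.1]), array([-1.39, -1.47, 12.45]))
58 12 [ 0.49  -0.072  0.172] 0.7 0.2 [ 22. -17.  -6. 134. -27.  37. -44.] (array([ 42.5, 129.3,   3.9]), array([-0.49,  0.32, 11.44]))
58 12 [ 0.532 -0.063  0.105] 0.0 0.0 [ 19.  -6.  -8. 134. -32.  25. -40.] (array([ 26.6, 207.8,   3.3]), array([-0.49,  0.32, 11.44]))
58 12 [ 0.539 -0.062  0.109] 0.0 0.0 [ 19.  -5.  -8. 133. -31.  25. -42.] (array([ 18.3, 206.1,   3.3]), array([-0.49,  0.32, 11.44]))
58 12 [ 0.565 -0.062  0.208] 0.0 0.0 [ 21. -10. -10. 124. -23.  38. -52.] (array([-40.7, 122.5,   9.8]), array([-0.49,  0.32, 11.44]))
```

Use θ=57°, yaw 14°. First the entry staging, only partway along the axis.

Emit:
{"op": "move_arm", "data": {"moves": [[15, 30, 2, 0, 0, 5], [30, 60, 4, -1, -1, 9], [43, 90, 6, -1.4, -1.5, 12.5], [46, 115, 6, -1.4, -1.5, 12.5], [47, 130, 6, -1.4, -1.5, 12.5], [43, 145, 6, -1.4, -1.5, 12.5], [43, 145, 6, -1.4, -1.5, 12.5]]}}

```text
time_s: 4.93
tool_pos: [0.4901, -0.0722, 0.146]
tool_rot: [-90.8, 32.5, -166.5]
force: [-0.3, 0.2, 0.4]
grip_width: 0.0008
```

```bash
python3 - <<'E'
from ik import *
from h import *
import cv2
o=env.get_obs(); print(o["qpos"],o["tool_pos"],o["tool_rot"]); 
R=target_R(57,14,-1)
for P in ([.520,-.067,.122],[.532,-.064,.104],[.539,-.062,.109]): print(row(P,R))
for n in("scene",):
    p,d=read_camera(n); cv2.imwrite(f"pics/{n}2.png",p[:,:,::-1]); print(proj(n,o["tool_pos"]))
E
```

```text
[ 28.85856561 -14.43142516 -10.38234733 134.0697821  -34.14611785
  36.83664854 -34.61562296] [ 0.49009182 -0.07219893  0.14603934] [ -90.7957199    32.52170031 -166.50106658]
(array([-12.6,  36.5,   2.4]), array([ 0.52, -0.42,  0.48]))
(array([-13.4,  58.4,   2.6]), array([ 0.52, -0.42,  0.48]))
(array([-22.2,  58.1,   2.3]), array([ 0.52, -0.42,  0.48]))
[357.43283212 229.52031421]
```

View pics/scene2.png

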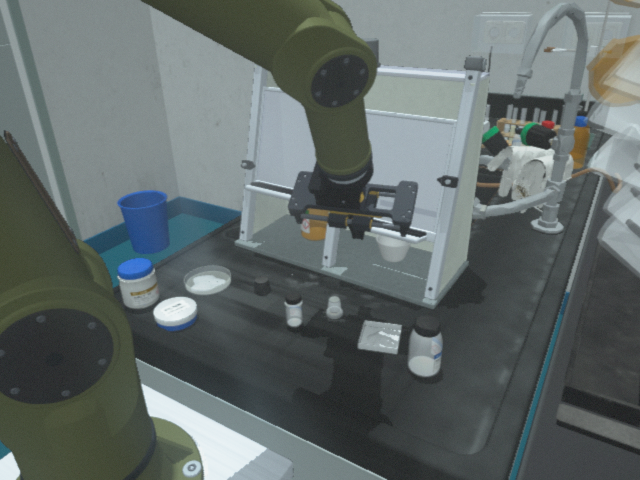

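Emit:
{"op": "move_arm", "data": {"moves": [[0, 20, 1, 0, 0, 0], [-5, 40, 2, 0, 0, 0], [-12, 58, 2.6, 0.5, -0.4, 0.5], [-12, 58, 2.6, 0.5, -0.4, 0.5], [-12, 58, 2.6, 0.5, -0.4, 0.5]]}}

```text
time_s: 5.4
tool_pos: [0.5326, -0.0644, 0.1073]
tool_rot: [-89.9, 33.3, -165.9]
force: [-0.4, -0.4, -0.3]
grip_width: 0.0004
```

```bash
python3 - <<'E'
from ik import *
from h import *
import cv2
o=env.get_obs(); print(o["qpos"],o["tool_pos"],o["tool_rot"],o["force"]); 
R0=Ro.from_euler("xyz",o["tool_rot"],degrees=True).as_matrix(); print(R0)
p,d=read_camera("scene"); cv2.imwrite("pics/scene3.png",cv2.resize(p[130:310,225:485,::-1],None,fx=3,fy=3))
c,s_=np.cos(np.radians(-2.44)),np.sin(np.radians(-2.44)); S=np.array([.259*c,.259*s_,.966]); print("slide in tool",R0.T@S)
E
```

```text
[ 26.47481193  -5.92852558 -12.05945654 132.77280859 -36.84582102
  27.78422325 -32.59935868] [ 0.53264172 -0.06442413  0.10730759] [ -89.92048137   33.28296816 -165.86906182] [-0.43049523 -0.36857831 -0.3454508 ]
[[-0.81067433  0.53250693  0.24339987]
 [-0.20409274  0.13263105 -0.96992534]
 [-0.54877434 -0.83596972  0.00116021]]
slide in tool [-0.73763988 -0.67121495  0.07479901]
```

View pics/scene3.png

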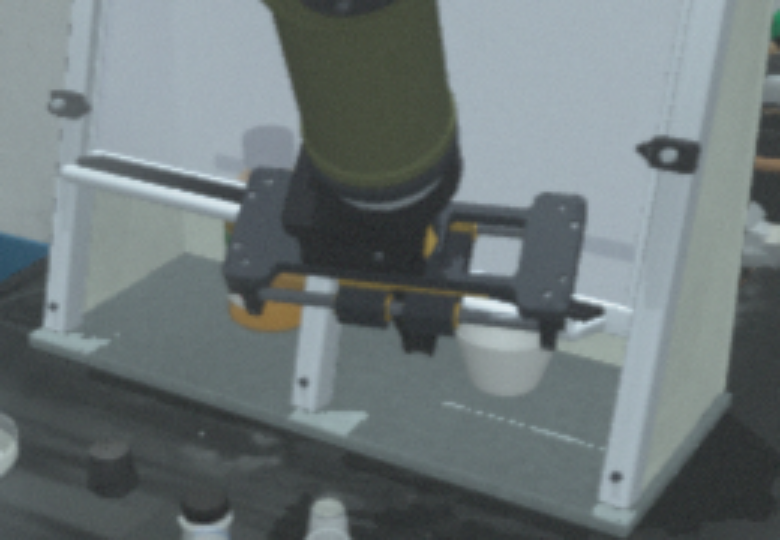

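Emit:
{"op": "move_arm", "data": {"moves": [[-2.2, -2, 0.2, 0, 0, 0], [-4.4, -4, 0.4, 0, 0, 0], [-5.9, -5.4, 0.6, 0, 0, 0], [-7.4, -6.7, 0.7, 0, 0, 0], [-8.9, -8.1, 0.9, 0, 0, 0], [-10.4, -9.4, 1, 0, 0, 0], [-10.4, -9.4, 1, 0, 0, 0]]}}

```text
time_s: 6.03
tool_pos: [0.5341, -0.0645, 0.1193]
tool_rot: [-90.0, 33.1, -165.9]
force: [-7.3, -1.4, -4.1]
grip_width: 0.0003
```

Emit:
{"op": "move_arm", "data": {"moves": [[-2.2, -2, 0.2, 0, 0, 0], [-4.4, -4, 0.4, 0, 0, 0], [-6.6, -6, 0.7, 0, 0, 0], [-8.9, -8.1, 0.9, 0, 0, 0], [-11.1, -10.1, 1.1, 0, 0, 0], [-13.3, -12.1, 1.3, 0, 0, 0], [-15.5, -14.1, 1.6, 0, 0, 0], [-17.7, -16.1, 1.8, 0, 0, 0], [-19.9, -18.1, 2, 0, 0, 0], [-22.1, -20.1, 2.2, 0, 0, 0], [-22.1, -20.1, 2.2, 0, 0, 0]]}}

```text
time_s: 6.95
tool_pos: [0.5419, -0.0649, 0.1483]
tool_rot: [-90.0, 33.1, -165.9]
force: [-8.5, -0.5, -4.4]
grip_width: 0.0004
```

```bash
python3 - <<'E'
from h import *
import cv2
o=env.get_obs(); print(o["qpos"],o["tool_pos"],o["force"]); 
p,d=read_camera("scene"); cv2.imwrite("pics/scene4.png",cv2.resize(p[130:310,225:485,::-1],None,fx=3,fy=3))
E
```

```text
[ 27.42027176  -8.40483546 -12.91975716 129.25070858 -32.03567267
  33.07194965 -38.63138698] [ 0.54192145 -0.06486651  0.14831585] [-8.45909905 -0.5253898  -4.44366944]
```

View pics/scene4.png

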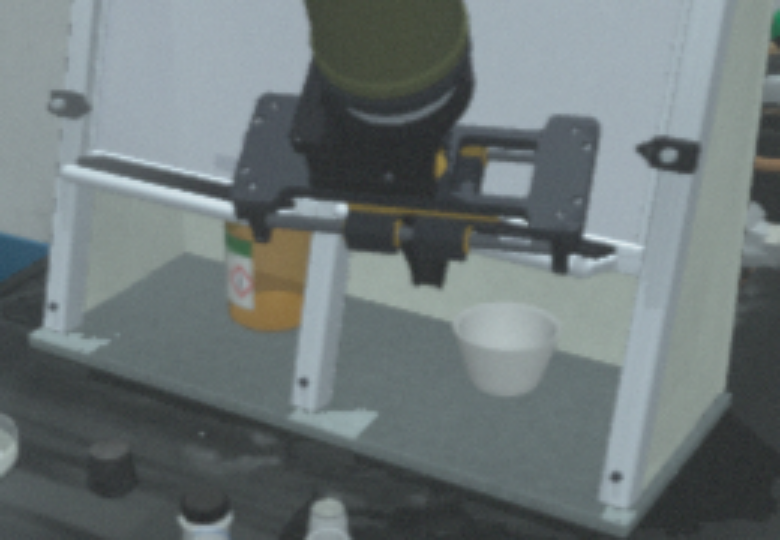

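Emit:
{"op": "move_arm", "data": {"moves": [[-3, -2.7, 0.3, 0, 0, 0], [-6, -5.4, 0.6, 0, 0, 0], [-9, -8.1, 0.9, 0, 0, 0], [-12, -10.8, 1.2, 0, 0, 0], [-15, -13.5, 1.5, 0, 0, 0], [-18, -16.2, 1.8, 0, 0, 0], [-21, -19, 2.1, 0, 0, 0], [-24, -21.7, 2.4, 0, 0, 0], [-27, -24.4, 2.7, 0, 0, 0], [-30, -27.1, 3, 0, 0, 0], [-33, -29.9, 3.3, 0, 0, 0], [-36, -32.6, 3.6, 0, 0, 0], [-39, -35.4, 3.9, 0, 0, 0], [-40.5, -36.8, 4.1, 0, 0, 0], [-40.5, -36.8, 4.1, 0, 0, 0]]}}

```text
time_s: 8.25
tool_pos: [0.556, -0.0655, 0.2012]
tool_rot: [-90.0, 33.1, -165.9]
force: [-7.8, -0.5, -3.9]
grip_width: 0.0007
```

```bash
python3 - <<'E'
from h import *
import cv2
o=env.get_obs(); print(o["tool_pos"],o["force"]); 
for n,sl in(("scene",(slice(130,310),slice(225,485))),("top",(slice(110,250),slice(185,440)))):
    p,d=read_camera(n); np.save(f"{n}_d5.npy",d); cv2.imwrite(f"pics/{n}5.png",cv2.resize(p[sl][:,:,::-1],None,fx=3,fy=3,interpolation=cv2.INTER_CUBIC))
E
```

```text
[ 0.55602704 -0.06547976  0.201239  ] [-7.76945906 -0.46398889 -3.87858151]
```

View pics/scene5.png

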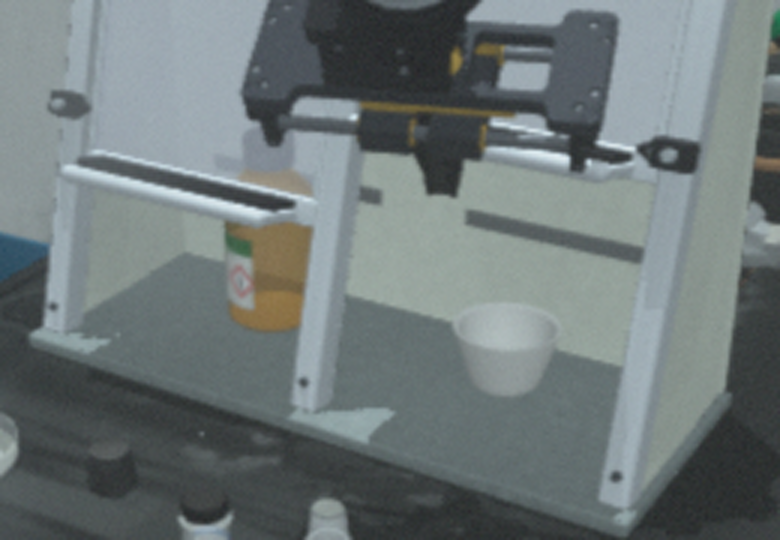

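View pics/top5.png

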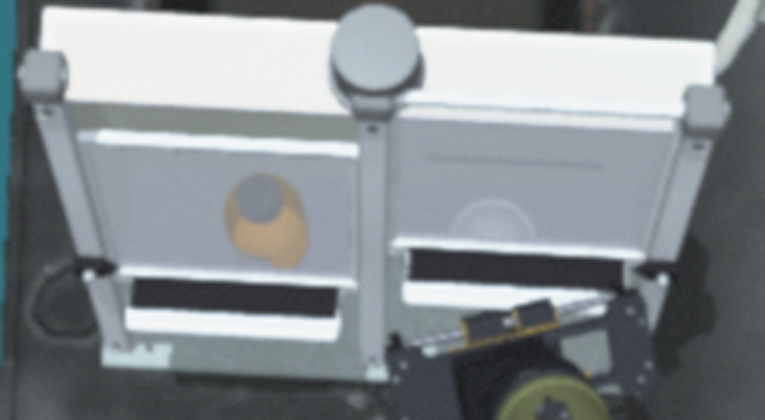

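```bash
python3 - <<'E'
from fit import *
p=np.load("p.npy"); print("pR",p[6],"qR0",p[4])
for q in (.08,.085,.09,.095,.1,.108):
    pp=p.copy(); pp[4]=q; r=[]
    for y in(-25,-195):
        X=hood2w(pp,pt(pp,"b",y,'R')); a=proj("scene",X);b=proj("top",X)
        r.append((y,np.round((a-[225,130])*3,0).tolist(),np.round((b-[185,110])*3,0).tolist()))
    print(q,r)
d=np.load("top_d5.npy")
for u,v in [(640,295),(630,300),(620,305),(645,320),(650,345),(600,295),(580,303)]:
    U,V=185+u/3,110+v/3; print(u,v,np.round(unproj("top",U,V,d[int(round(V)),int(round(U))]),3))
d=np.load("scene_d5.npy")
for u,v in [(580,165),(580,150),(605,130),(612,60),(650,155),(668,155),(690,155)]:
    U,V=225+u/3,130+v/3; print(u,v,np.round(unproj("scene",U,V,d[int(round(V)),int(round(U))]),3))
E
```

```text
pR 0.1079493130338208 qR0 0.005644604882176781
0.08 [(-25, [345.0, 149.0], [403.0, 305.0]), (-195, [607.0, 203.0], [624.0, 316.0])]
0.085 [(-25, [346.0, 140.0], [403.0, 302.0]), (-195, [608.0, 194.0], [625.0, 314.0])]
0.09 [(-25, [347.0, 132.0], [403.0, 299.0]), (-195, [610.0, 185.0], [626.0, 311.0])]
0.095 [(-25, [348.0, 124.0], [404.0, 296.0]), (-195, [611.0, 176.0], [627.0, 308.0])]
0.1 [(-25, [349.0, 116.0], [404.0, 293.0]), (-195, [613.0, 167.0], [628.0, 305.0])]
0.108 [(-25, [351.0, 103.0], [404.0, 288.0]), (-195, [616.0, 153.0], [629.0, 300.0])]
640 295 [ 0.556 -0.164  0.298]
630 300 [ 0.551 -0.156  0.304]
620 305 [ 0.547 -0.148  0.308]
645 320 [ 0.538 -0.167  0.297]
650 345 [ 0.578 -0.212 -0.002]
600 295 [ 0.561 -0.138  0.274]
580 303 [ 0.553 -0.122  0.282]
580 165 [ 0.512 -0.166  0.236]
580 150 [ 0.503 -0.168  0.247]
605 130 [ 0.612 -0.144  0.219]
612 60 [ 0.535 -0.17   0.286]
650 155 [ 0.585 -0.18   0.219]
668 155 [ 0.581 -0.191  0.222]
690 155 [ 0.587 -0.201  0.222]
```

```bash
python3 - <<'E'
from fit import *
import cv2
p=np.load("p.npy")
def zoom(n,x0,y0,w,h,f,name):
    im,_=read_camera(n); c=cv2.resize(im[y0:y0+h,x0:x0+w,::-1],None,fx=f,fy=f,interpolation=cv2.INTER_CUBIC)
    return c
a=zoom("scene",380,160,90,50,8,"")
for q,col in ((.09,(0,0,255)),(.095,(0,255,0)),(.1,(255,0,0))):
    pp=p.copy(); pp[4]=q
    A=proj("scene",hood2w(pp,pt(pp,"b",-150,'R')));B=proj("scene",hood2w(pp,pt(pp,"b",-195,'R')))
    g=lambda A:tuple(int(v) for v in (A-[380,160]+.5)*8)
    cv2.line(a,g(A),g(B),col,1)
A=proj("scene",hood2w(p,pt(p,"t",-198,'R')));cv2.circle(a,g(A),4,(0,255,255),1)
cv2.imwrite("pics/z6.png",a)
E
```

```text
(no output)
```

View pics/z6.png

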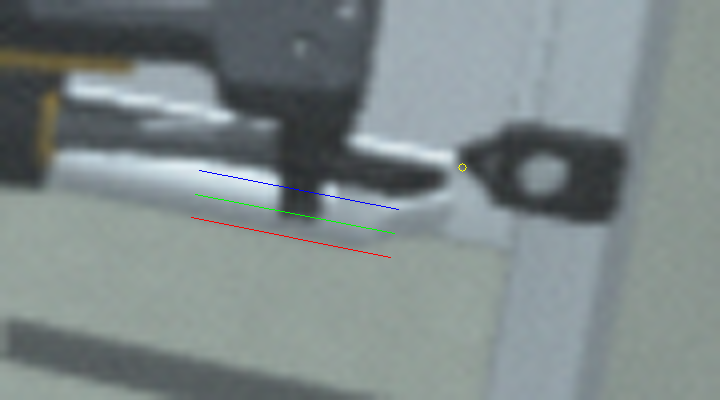

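Emit:
{"op": "move_arm", "data": {"moves": [[-2.2, -2, 0.2, 0, 0, 0], [-4.4, -4, 0.4, 0, 0, 0], [-6.2, -5.6, 0.6, 0, 0, 0], [-7.4, -6.7, 0.7, 0, 0, 0], [-7.4, -6.7, 0.7, 0, 0, 0]]}}

```text
time_s: 8.82
tool_pos: [0.5585, -0.0656, 0.2107]
tool_rot: [-90.0, 33.1, -165.9]
force: [-7.6, -2.0, -4.3]
grip_width: 0.0002
```

Emit:
{"op": "move_arm", "data": {"moves": [[8, 0, 0, 0, 0, 0], [16, 0, 0, 0, 0, 0], [35, -15, -5, 0, 0, 0], [55, -28, -12, 0, 0, 0], [75, -42, -20, 0, 0, 0], [81, -46, -45, 0, 0, 0], [81, -46, -70, 0, 0, 0], [81, -46, -95, 0, 0, 0], [81, -46, -95, 0, 0, 0]]}}

```text
time_s: 9.57
tool_pos: [0.4826, 0.0117, 0.1302]
tool_rot: [-91.7, 30.7, -166.4]
force: [-0.2, -1.3, -0.1]
grip_width: 0.0005
```

```bash
python3 - <<'E'
from h import *
import cv2
o=env.get_obs(); print(o["tool_pos"],o["force"]); 
for n,sl in(("scene",(slice(130,310),slice(225,485))),("top",(slice(110,250),slice(185,440)))):
    p,d=read_camera(n); np.save(f"{n}_d7.npy",d); cv2.imwrite(f"pics/{n}7r.png",p[:,:,::-1]); cv2.imwrite(f"pics/{n}7.png",cv2.resize(p[sl][:,:,::-1],None,fx=3,fy=3,interpolation=cv2.INTER_CUBIC))
E
```

```text
[0.48263643 0.01168756 0.13024884] [-0.23825258 -1.31440345 -0.10382782]
```

View pics/scene7.png

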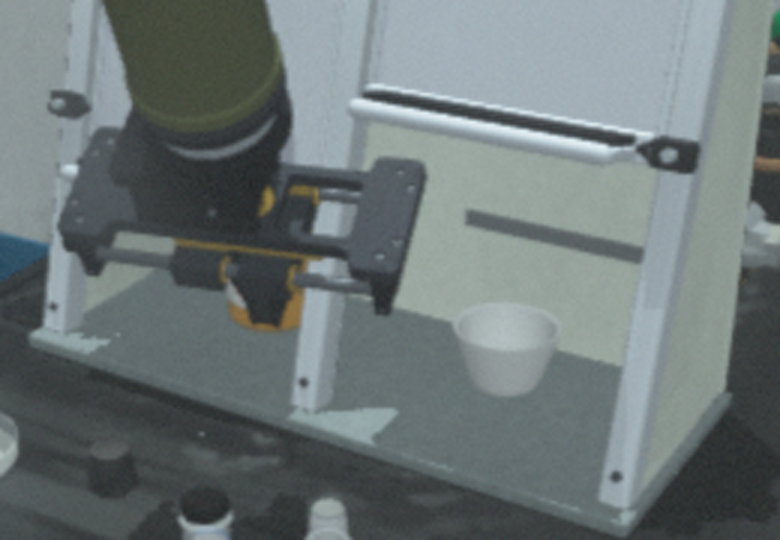

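View pics/top7.png

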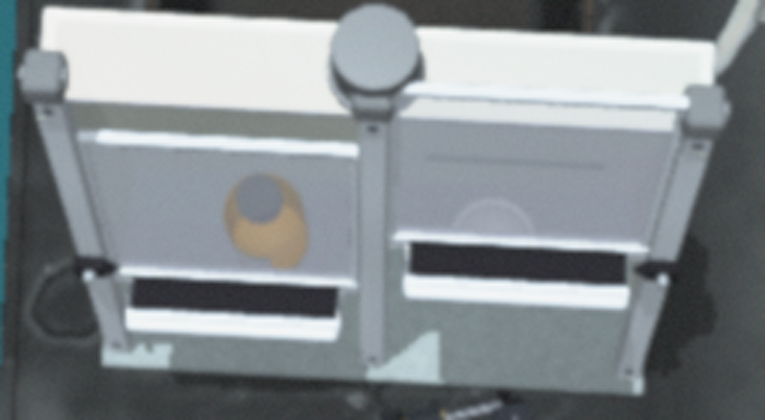

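```bash
python3 - <<'E'
import fit; from fit import *
import cv2
obs2=[(-25,S(354,104)),(-195,S(608,156)),(-25,T(404,289)),(-195,T(628,297))]
for e0,se in((.043,.0005),(.038,.005)):
  def r2(v):
    p=v[:9]; r=list(res(p)[:-2]); pp=p.copy(); pp[4]=v[9]
    for y,(cam,uv) in obs2: r+=list(proj(cam,hood2w(pp,pt(pp,"b",y,'R')))-uv)
    # per-camera small shift
    return np.array(r+[(p[8]-e0)/se,(p[7]-.02)/.01])
  o=least_squares(r2,list(np.load("p.npy"))+[.105],x_scale=.01,loss="soft_l1"); v=o.x
  C=np.linalg.inv(o.jac.T@o.jac); print(np.round(v,4),"diff win-ptr mm",1000*(v[9]-v[6]),"sd",1000*np.sqrt(C[9,9]+C[6,6]-2*C[6,9]))
  print(np.round(r2(v)[-10:-2],1), np.round(r2(v)[16:24],1))
d=np.load("scene_d7.npy")
for u,v in [(400,114),(500,134),(590,153),(640,151),(650,153)]:
    U,V=225+u/3,130+v/3; print(u,v,np.round(unproj("scene",U,V,d[int(round(V)),int(round(U))]),4))
im=cv2.imread("pics/scene7r.png"); cv2.imwrite("pics/z7.png",cv2.resize(im[155:205,380:470],None,fx=8,fy=8,interpolation=cv2.INTER_CUBIC))
E
```

```text
[ 0.5631  0.0303 -0.0425  0.0252  0.005   0.0698  0.1077  0.0182  0.0431
  0.1063] diff win-ptr mm -1.315935954218292 sd 2.186671049484325
[-0.9  0.4  2.5 -0.3 -0.1 -0.5  0.2  0.8] [-0.3  0.2 -0.5 -0.2  0.2 -0.7 -0.8  0.2]
[ 0.5649  0.0302 -0.0423  0.0257  0.0053  0.07    0.1078  0.0199  0.0454
  0.1066] diff win-ptr mm -1.1721234295878347 sd 2.1848173719327937
[-1.   0.3  2.4 -0.4 -0.1 -0.3  0.2  1. ] [-0.2  0.2 -0.4 -0.2  0.2 -0.7 -0.8  0.2]
400 114 [ 0.5688 -0.0325  0.2245]
500 134 [ 0.5639 -0.0986  0.2246]
590 153 [ 0.5619 -0.1532  0.2234]
640 151 [ 0.5903 -0.1722  0.2185]
650 153 [ 0.5871 -0.179   0.2195]
```

View pics/z7.png

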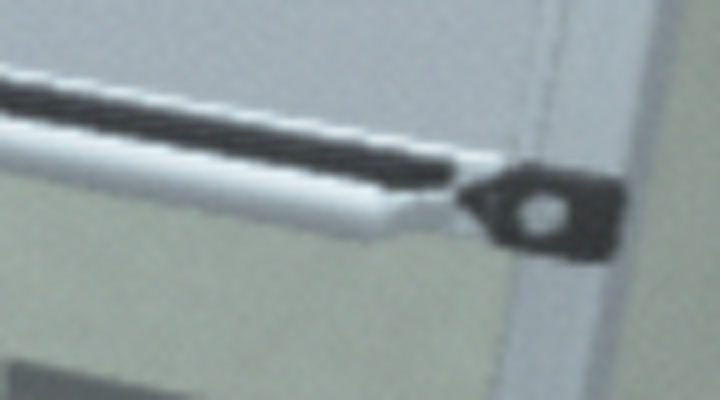

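```bash
python3 - <<'E'
from h import *
import cv2
psi=np.radians(-2.43)
def hood(X): return np.array([np.cos(psi)*X[0]+np.sin(psi)*X[1],-np.sin(psi)*X[0]+np.cos(psi)*X[1],X[2]])
s=np.array([.2588,0,.9659]); n=np.array([.9659,0,-.2588])
p=np.load("p.npy"); o=hood([p[0],p[1],0])
# cylinder fit of bead: all depth points near bead, in (n,s) coordinates
for cam in("scene","top"):
    d=np.load(cam+"_d7.npy"); c=camera_info(cam); v,u=np.mgrid[0:480,0:640]
    P=np.stack([(u-c["cx"])/c["fx"]*d,(v-c["cy"])/c["fy"]*d,d],-1); W=(P-np.array(c["t"]))@np.array(c["R"])
    H=np.stack([np.cos(psi)*W[...,0]+np.sin(psi)*W[...,1],-np.sin(psi)*W[...,0]+np.cos(psi)*W[...,1],W[...,2]],-1)-o
    N=H@n; Sl=H@s; y=H[...,1]; ok=d>0
    m=ok&(abs(y+.11)<.06)&(abs(Sl-.215)<.03)&(N<-.02)&(N>-.07); k=m.sum()
    # bead: front portion
    mb=m&(N<np.percentile(N[m],3)+.009)
    print(cam,k,"bead N",np.percentile(N[mb],[2,50,98]).round(4),"S",np.percentile(Sl[mb],[2,25,50,75,98]).round(4))
    # pointer: dark pixels around clip
    im=cv2.imread(f"pics/{cam}7r.png").max(2)
    mp=ok&(im<90)&(y<-.196)&(y>-.24)&(abs(Sl-.22)<.03)&(N<.01)&(N>-.06)
    if mp.sum(): print(" ptr",mp.sum(),"N",np.percentile(N[mp],[2,50,98]).round(4),"S",np.percentile(Sl[mp],[2,25,50,75,98]).round(4),"y",np.percentile(y[mp],[2,98]).round(3))
for cam in("scene","top"):
  for t in("window_right_edge","pointer_right_tip","window_left_edge"):
    read=read_camera(cam); r=models.spot_in(t,cam); print(cam,t,[(np.round(hood(x["point"])-o,4)@s, round(x["score"],2)) for x in r[:2]])
print(env.get_obs()["time_s"])
E
```

```text
scene 686 bead N [-0.0548 -0.0517 -0.0471] S [0.2119 0.2151 0.2181 0.221  0.2233]
 ptr 141 N [-0.0284 -0.0254 -0.0213] S [0.2134 0.2173 0.2217 0.2259 0.2296] y [-0.232 -0.202]
top 818 bead N [-0.0555 -0.0508 -0.0453] S [0.2149 0.2199 0.2228 0.2248 0.2276]
 ptr 75 N [-0.0281 -0.0234 -0.0166] S [0.2187 0.2259 0.2289 0.2311 0.2344] y [-0.231 -0.2  ]
scene window_right_edge [(np.float64(0.32253247999999995), 0.67)]
scene pointer_right_tip [(np.float64(0.2237845), 0.53)]
scene window_left_edge [(np.float64(0.27394641999999997), 0.65)]
top window_right_edge [(np.float64(0.30678236), 0.59)]
top pointer_right_tip [(np.float64(0.23183795999999998), 0.51), (np.float64(0.22386668), 0.23)]
top window_left_edge [(np.float64(0.22174679), 0.72)]
10.2667
```

```bash
python3 - <<'E'
from h import *
R=Ro.from_euler("xyz",[-90.0,33.1,-165.9],degrees=True).as_matrix()
u=-R[:,0]; f=R[:,1]; E=np.array([.5585,-.0656,.2107])
for P in (E-.03*u-.08*f+[-.01,0,-.02],E-.016*u,E-.005*u): print(np.round(P,3),row(P,R))
P=E-.016*u-[.06,0,0]; print(P,row(P,R))
E
```

```text
[ 0.482 -0.082  0.241] (array([ -35.3, -108.8,   86.6]), array([ 1.51, -0.41,  2.34]))
[ 0.546 -0.069  0.202] (array([-71.1, -41.7,  90.6]), array([ 1.51, -0.41,  2.34]))
[ 0.554 -0.067  0.208] (array([-82.1, -42.2,  90.5]), array([ 1.51, -0.41,  2.34]))
[ 0.48550032 -0.06886529  0.20196237] (array([-21. , -71.1,  75.5]), array([ 1.51, -0.41,  2.34]))
```

Emit:
{"op": "move_arm", "data": {"moves": [[-5, -15, 20, 0, 0, 0], [-10, -30, 40, 0, 0, 1], [-15, -50, 58, 1, 0, 2], [-21, -71, 75, 1.5, -0.4, 2.3], [-21, -71, 75, 1.5, -0.4, 2.3], [-40, -60, 81, 1.5, -0.4, 2.3], [-57, -50, 86, 1.5, -0.4, 2.3], [-71, -42, 90, 1.5, -0.4, 2.3], [-71, -42, 90, 1.5, -0.4, 2.3], [-71, -42, 90, 1.5, -0.4, 2.3]]}}

```text
time_s: 11.1
tool_pos: [0.5448, -0.0674, 0.2011]
tool_rot: [-90.1, 33.0, -165.9]
force: [-1.2, -0.3, -0.3]
grip_width: 0.0001
```

```bash
python3 - <<'E'
from h import *
R=Ro.from_euler("xyz",[-90.0,33.1,-165.9],degrees=True).as_matrix()
for P in ([.5585,-.0656,.2107],[.5593,-.0656,.2136]): print(row(P,R))
E
```

```text
(array([-16.7,  -0.6,   1.6]), array([0.12, 0.03, 0.14]))
(array([-19. ,  -2.6,   1.8]), array([0.12, 0.03, 0.14]))
```

Emit:
{"op": "move_arm", "data": {"moves": [[-6, -0.3, 1, 0, 0, 0], [-11, -0.5, 1.6, 0, 0, 0], [-15, -0.6, 1.6, 0, 0, 0], [-17, -0.8, 1.6, 0, 0, 0], [-18.5, -2, 1.7, 0, 0, 0], [-20, -2.6, 1.8, 0, 0, 0], [-20, -2.6, 1.8, 0, 0, 0], [-20, -2.6, 1.8, 0, 0, 0]]}}

```text
time_s: 11.77
tool_pos: [0.5579, -0.0665, 0.2123]
tool_rot: [-90.2, 32.7, -166.0]
force: [-5.7, -2.6, -4.9]
grip_width: 0.0001
```

Emit:
{"op": "move_arm", "data": {"moves": [[-1, -0.7, 0, 0, 0, 0], [-2, -1.4, 0.2, 0, 0, 0], [-2.8, -2, 0.3, 0, 0, 0], [-2.8, -2, 0.3, 0, 0, 0]]}}

```text
time_s: 12.1
tool_pos: [0.5586, -0.0666, 0.2148]
tool_rot: [-90.2, 32.6, -166.0]
force: [-6.4, -2.6, -5.5]
grip_width: 0.0006
```

Emit:
{"op": "move_arm", "data": {"moves": [[8, 0, 0, 0, 0, 0], [16, 0, 0, 0, 0, 0], [35, -15, -5, 0, 0, 0], [55, -28, -12, 0, 0, 0], [75, -42, -20, 0, 0, 0], [81, -46, -45, 0, 0, 0], [81, -46, -70, 0, 0, 0], [81, -46, -95, 0, 0, 0], [81, -46, -95, 0, 0, 0], [81, -46, -95, 0, 0, 0]]}}

```text
time_s: 12.93
tool_pos: [0.4857, 0.015, 0.1369]
tool_rot: [-91.7, 30.6, -166.2]
force: [0.1, -0.5, 0.6]
grip_width: 0.0001
```

```bash
python3 - <<'E'
from fit import *
import cv2
o_=env.get_obs(); print(o_["time_s"],o_["tool_pos"],o_["force"],o_["joint_velocities"])
psi=np.radians(-2.43); p=np.load("p.npy")
Rm=np.array([[np.cos(psi),np.sin(psi),0],[-np.sin(psi),np.cos(psi),0],[0,0,1]]); o=Rm@np.array([p[0],p[1],0])
for cam in("scene","top"):
    im0,d=read_camera(cam); cv2.imwrite(f"pics/{cam}8r.png",im0[:,:,::-1]); c=camera_info(cam); v,u=np.mgrid[0:480,0:640]
    P=np.stack([(u-c["cx"])/c["fx"]*d,(v-c["cy"])/c["fy"]*d,d],-1); H=((P-np.array(c["t"]))@np.array(c["R"]))@Rm.T-o
    N=H@n; Sl=H@s; y=H[...,1]; ok=d>0
    m=ok&(abs(y+.11)<.06)&(abs(Sl-.215)<.03)&(N<-.02)&(N>-.07)
    mb=m&(N<np.percentile(N[m],3)+.009)
    print(cam,"bead S",np.percentile(Sl[mb],[2,25,50,75,98]).round(4))
    im=im0.max(2); mp=ok&(im<90)&(y<-.196)&(y>-.24)&(abs(Sl-.22)<.03)&(N<.01)&(N>-.06)
    print(" ptr S",np.percentile(Sl[mp],[2,25,50,75,98]).round(4))
im=cv2.imread("pics/scene8r.png"); cv2.imwrite("pics/z8.png",cv2.resize(im[155:205,380:470],None,fx=8,fy=8,interpolation=cv2.INTER_CUBIC))
E
```

```text
12.9333 [0.48573359 0.0149547  0.1369126 ] [ 0.08170153 -0.46111613  0.55853536] [-2.47043234e+01  2.19982709e-02  1.47077486e+01 -8.59138747e-01
  1.08919653e+01 -7.93816388e+00 -1.56477095e+01]
scene bead S [0.2152 0.2182 0.2212 0.2241 0.2264]
 ptr S [0.2133 0.2174 0.2218 0.2258 0.2293]
top bead S [0.2177 0.2226 0.225  0.2275 0.2309]
 ptr S [0.2199 0.2257 0.2281 0.23   0.2353]
```

View pics/z8.png

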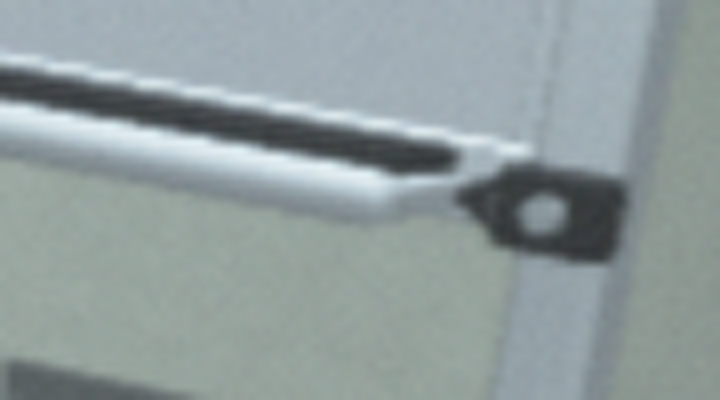

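View pics/scene8r.png

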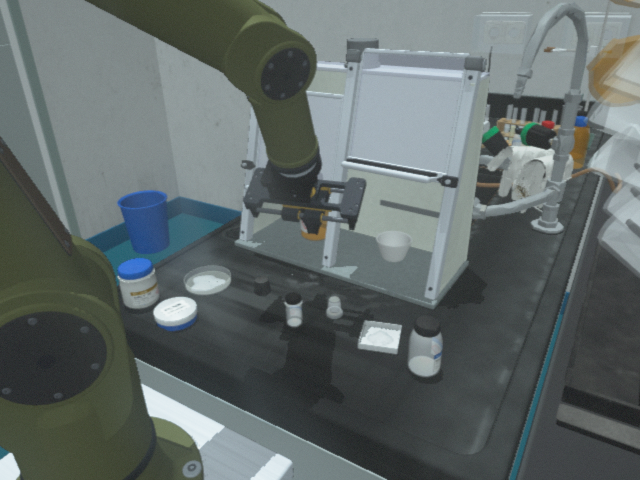

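Emit:
{"op": "move_arm", "data": {"moves": [[0, -15, 0, 0, 0, 0], [0, -30, 0, 0, 0, 0], [0, -40, 0, 0, 0, 0], [0, -40, 0, 0, 0, 0], [0, -40, 0, 0, 0, 0], [0, -40, 0, 0, 0, 0], [0, -40, 0, 0, 0, 0]]}}

```text
time_s: 13.62
tool_pos: [0.4849, 0.0057, 0.1551]
tool_rot: [-92.4, 29.5, -166.6]
force: [0.0, -0.2, 0.7]
grip_width: 0.0006
```

```bash
python3 - <<'E'
from fit import *
import cv2
o=env.get_obs(); print(o["time_s"],o["tool_pos"],o["force"],np.round(o["joint_velocities"],1))
for cam in("scene","top"):
    im,d=read_camera(cam); cv2.imwrite(f"pics/{cam}9.png",im[:,:,::-1])
    a=cv2.imread(f"pics/{cam}0.png"); df=cv2.absdiff(a,im[:,:,::-1]).max(2); cv2.imwrite(f"pics/{cam}diff.png",df)
E
```

```text
13.6167 [0.48491957 0.00572832 0.15507362] [ 0.04535059 -0.22674741  0.65428933] [ 0.5  0.2  0.4 -0.  -0.   0.   0. ]
```

View pics/top9.png

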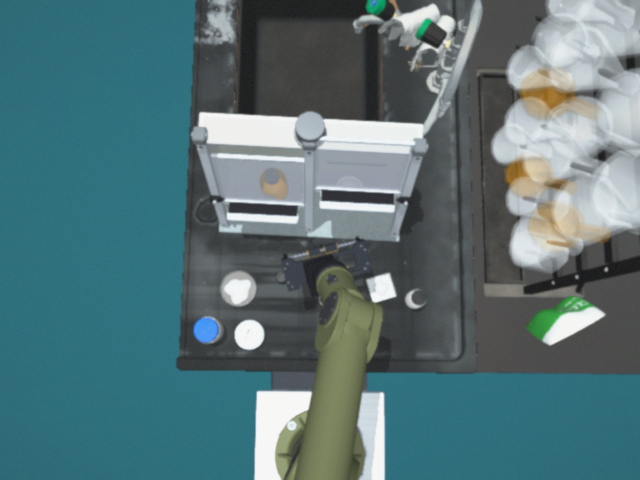

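View pics/topdiff.png

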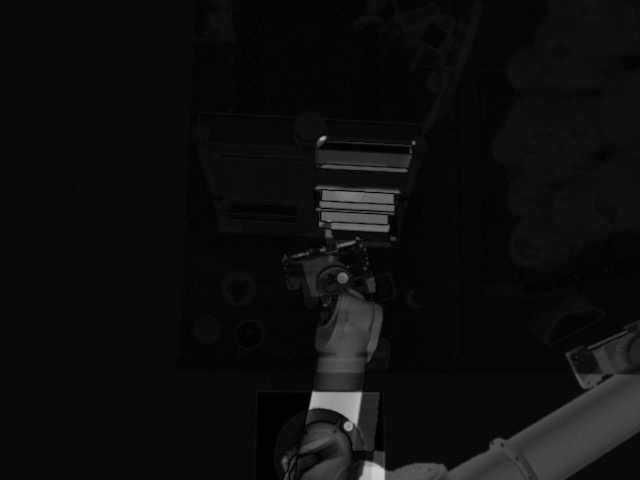

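The arm is clear and at rest. Between the first and last top pictures only the right window and the arm have moved; the left lip (262,210) and both pointers are where they were. I am handing the job in.

```bash
python3 -c "
from cell import job; print(job.sign_off())"
```

```text
the job is handed in; nothing more can be done
None
```

The right window, the one in front of the mortar, is now raised level with its pointer as closely as I could measure. I pushed it up about 0.10 m from beneath the lip with the closed fingers, never pinching it. After checking, I gave it one more push of about 3 mm, then took the hand away and handed the job in at about 14 s.

**Level:** the last checks disagree slightly but both lie within the 7 mm allowed.
- The depth readings put the lip's front edge about 1 mm below the pointer tip.
- The pixel fit, made before the last push and with that 3 mm added, puts it about 2 mm above, give or take 2 mm.
- The network's points for the lip edge were unusable, so I left them out.

**Other things:** comparing the first and last top pictures, only the right window and the arm differ. The left window, both pointers and the objects in view had not moved. The arm hid the vial, the glass stopper and the bung in that last top picture. In the last scene picture I viewed, before the hand's final move back, they stood where they had been.

**Robot:** at rest with under 1 N on the tool, so touching nothing. My first approach pose was out of reach and drove two joints to their limits, but the tool force stayed near zero there. I then came in at a steeper angle.

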